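# Seat the spare battery pack in the lab charger

### The arm

A 6-joint arm with a two-finger parallel gripper is mounted at the origin on the work surface. World frame = base frame: x ahead of the robot, y to its left, z up, the work surface at z = 0. Lengths are in m, angles in rad, forces in N, time in s.
With the tool pointing down it reaches from about 0.35 to 0.875 m from the base axis. Payload 4.2 kg.
Tool frame: the origin (TCP) lies at the very end of the fingers, on their centre line; the grasp point (between the pads) lies 19 mm behind it; z points along the fingers, y is the direction in which the jaws open and shut (so a half turn about z gives the same grasp; the last joint's range is limited). The gripper opens to 87 mm and grips with 3 to 60 N. Pads are 19 mm wide; open, the fingers measure 117 mm over their backs; the gripper's body (75 mm by 190 mm) begins 51 mm behind the grasp point.
Start: joints at [1.521, 0.385, 0.008, 0, -1.194, -0.259], TCP at [0.19, 0.595, 0.223] pointing down, gripper open.
Joint ranges: [-3.14, 3.14], [-1.21, 2.06], [-1.07, 1.41], [-3.16, 2.05], [-2.99, -0.16], [-3.1, 3.1]. Speed limits (rad/s): [2.79, 2.79, 3.14, 3.14, 3.14, 3.14].

### API

Orientations are given as a unit quaternion [w, x, y, z].
In Python, from plant import readout, optics, ctrl gives the robot as it stands.
- The arm moves only by the tool step_arm, never from a script. Its argument "series" is text: rows parted by semicolons, each of 7 numbers parted by spaces: the closure, from 0 (fully open) to 1 (shut), then the shift along the tool's x, y, z scaled (see below), then the turn, a rotation vector about the tool's x, y, z scaled (see below). A call has 1 to 12 rows; each row is the pose to reach, as a shift and turn from the pose commanded when the call began, along the tool's axes at that moment, turning the shorter way round; what a row does not reach only later rows make up. The controller multiplies each number of a shift by 20 cm and each number of a turn by 2 pi rad. A row lasts 1/10 s, in which the tool goes at most 50 mm and 8.59 degrees, less where a joint would pass 70% of its speed; a pose out of reach is approached as far as the arm can. A call with a number of a shift or a turn outside -1 to 1 is refused whole. A call with a gripper value outside its range is refused whole. The fingers move at their own pace and stop on an object; the grip force is fixed at half the most. Time passes only in rows, so rows that repeat a pose let the fingers close. It gives the time, the measured TCP pose, the force and the opening at its end, in the units of the state.
- readout.get_state(): the state, without advancing time (a new reading comes with each control period).
- optics.read_camera(name): name is "scene" or "top"; returns a dict with "pixels" (480x640x3 uint8, blue, green, red), "fovy" (degrees; the focal length in pixels is half the picture's height over the tangent of half this angle, whatever the lens; pixels are square), "cx", "cy" (the principal point, pixels), "k1" (the pictures are not rectified: a ray, as slopes to the right and down, at radius r is drawn at 1 + k1 r^2 times it, then the intrinsics apply), "R" (3x3) and "t" (3): a world point X has camera coordinates R X + t. Camera axes: x right, y down, z forward; pixel columns grow to the right and rows downward; lengths in m; the calibration is good to about 2 mm. A picture is of the moment at which its call begins. There is no depth.
- ctrl.job_done(): hands the job in, once; it reports no verdict.
The state is a dict: "t": time; "q": joint angles; "qd": joint speeds; "joint_torque": joint torques, N m; "ee_pos": TCP position; "eef_rot": TCP orientation; "force": force on the tool from outside, world axes, zero at the start; "ft_torque": the same for the moment, N m; "width": finger opening in m.
Only numpy, scipy, OpenCV 4.12 (cv2) and the standard library are available. Lean on these libraries where they do the work, as an engineer would, in place of code of your own. Each camera call takes 0.05 s, during which the arm holds its last target.

### The job

Put the loose battery pack into the bay of the desk charger so that it charges: tip it, hook its tongue under the bay's lip against the sprung contact, then rock the tail down until the pack sits flat and fully home, and let go. Do it gently, without forcing the pack against the charger, and leave the beaker, the brass weight and the rubber stopper where they stand.

Things in the scene. Friction and masses are not known exactly. Their poses are not given: they have to be found in the camera images.
- battery_mid (a point): Loose dark plastic battery pack, about 0.2 kg: a block 64 mm long (x), 34 wide (y), 40 high (z), edges rounded 2 mm, upright on the table. A tongue 8 mm long, 26 wide, 7 thick sticks out of the foot of its +x end, flush with the underside. This point is the centre of the block without the tongue, 20 mm above the underside. Grip it at least 17 mm above the underside, to clear the bay's walls.
- battery_nose (a point): On the battery pack: the middle of the lower edge of the tongue's tip, 40 mm along +x from the block's centre and 20 mm below it. Same axes as the pack.
- bay (a point): Pocket of the desk charger (grey foot 176 x 94 mm, fixed, white cradle on it): nominal middle of the pocket's floor, 15 mm above the table; x along the pocket to its nose end, z up. Home: block's centre 20 mm above this point, tongue to +x. Side walls 36 mm apart, straight to 10 mm above the floor, then flaring out to 15 mm; outside 50 mm.
- lip (a point): Nominal edge of the rigid lip at the bay's nose end, at its underside: 35 mm along +x from the bay point, 11 mm above the floor; the lip is 3 mm thick and roofs a recess 17 mm deep. The whole white cradle (floor, walls, lip, contact) is clamped anywhere up to 8 mm either way along x from nominal; this is not measured (bay, lip and tail wall all read nominal): find it by feel.
- tail_wall (a point): Nominal inner top edge of the rigid tail wall: 32 mm along -x from the bay point, 10 mm above the floor; 8 mm thick. In the recess under the lip is a sprung brass contact plate, its face 1.5 mm behind the lip's edge; it yields from 2 N, 0.8 N per mm, 9 mm travel. The tongue is too long for the pack to go straight down between tail wall and lip; at home the lip leaves the pack 3 mm of play along x.
- battery: The battery pack as a solid; origin at the middle of the block's underside, same axes as above.
- charger: The charger with its cradle and contact, as a solid; origin on the table straight below the nominal middle of the pocket, 15 mm under it, same axes as the bay.
- beaker: Bystander: small open glass beaker, 64 mm across, 85 mm high; origin at its underside.
- weight: Bystander: brass weight with a knob, 38 mm across, 58 mm high; origin at its underside.
- stopper: Bystander: rubber stopper, 34 mm across the top, 30 mm high; origin at its underside.
Mind the look-alikes: they are no part of the job. Of the things that look like the battery, the smallest one is meant.

How it is judged:
By the outcome, as a careful person would: the job done as asked, in the order asked, and still so for the second after the job is handed in, with the robot touching nothing.
It also fails if it takes over 64 s, if anything falls off the work surface, if the arm or the gripper's body presses on something with over 40 N, if the wrist force passes 120 N, or if a joint passes its speed limit or range.

## Working session

There is one attempt and no reset: what is moved stays moved. The work goes in short steps, Python scripts to look and compute and a tool call to move; the robot and the scene stay as the last step left them, time stands still between calls to the robot, and variables do not carry over. Pictures are saved under pics/ and viewed, and the job is handed in when it is done.

Besides the shell and the picture viewer there is one more tool, called after "Emit:" as name(argument=value, ...) on one line, values as JSON. step_arm: Moves the arm, as the interface text tells. Its arguments: {"type":"object","properties":{"series":{"type":"string"}},"required":["series"]}

```bash
mkdir -p pics; ls; python3 - <<'E'
from plant import readout, optics, ctrl
import cv2,numpy as np
s=readout.get_state(); print({k:np.round(v,3) for k,v in s.items()})
for n in("scene","top"):
    c=optics.read_camera(n); cv2.imwrite(f"pics/{n}0.png",c["pixels"]); print(n,c["fovy"],c["cx"],c["cy"],c["k1"],np.round(c["R"],3).tolist(),c["t"])
E
```

```text
pics
{'t': np.float64(0.0), 'q': array([ 1.521,  0.386,  0.007, -0.   , -1.194, -0.259]), 'qd': array([ 0.001, -0.003,  0.001,  0.   , -0.001,  0.001]), 'joint_torque': array([ 0.0000e+00, -3.9066e+01,  1.8742e+01,  4.2200e+00,  1.1000e-02,
       -0.0000e+00]), 'ee_pos': array([0.19 , 0.595, 0.221]), 'eef_rot': array([ 0.001,  0.988, -0.154, -0.   ]), 'force': array([-0.237,  0.285, -0.278]), 'ft_torque': array([-0.002, -0.013, -0.004]), 'width': np.float64(0.087)}
scene 49.33924938624777 326.45340451217686 241.04852316740542 -0.047777049806630514 [[-0.656, 0.755, 0.006], [0.527, 0.464, -0.713], [-0.541, -0.464, -0.702]] [ 0.38643053 -0.28153529  1.29126423]
top 45.0904137174582 323.2079979483226 240.303411593166 -0.0674059276167191 [[0.107, -0.994, -0.006], [-0.975, -0.103, -0.199], [0.197, 0.028, -0.98]] [-0.06108417  0.56976586  0.84884944]
```

View pics/scene0.png

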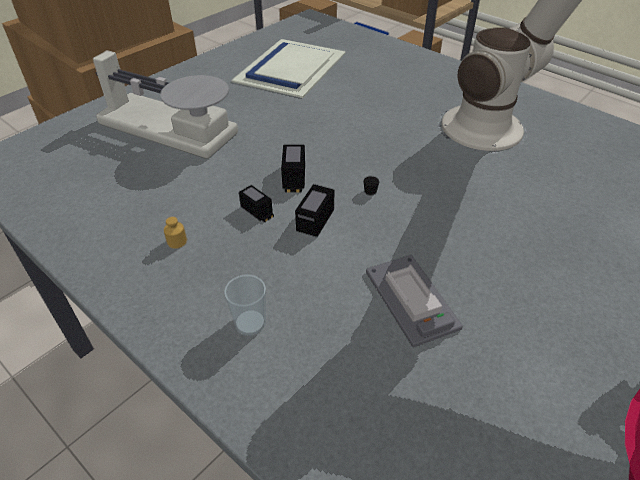

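View pics/top0.png

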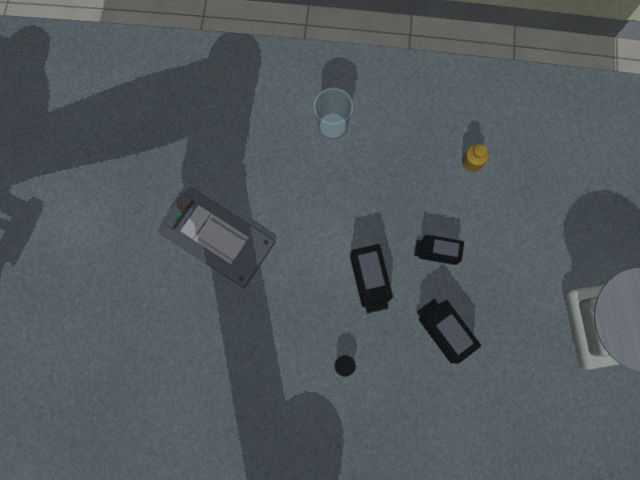

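Three candidates in the top view, at (441,249), (371,278) and (449,330). The one at (441,249) looks smallest, and I'll confirm that in an enlarged crop.

```bash
cat > h.py <<'E'
from plant import readout, optics, ctrl
import cv2,numpy as np
from scipy.spatial.transform import Rotation as Ro
class Cam:
    def __init__(s,n):
        c=optics.read_camera(n); s.img=c["pixels"]; s.R=np.array(c["R"]); s.t=np.array(c["t"])
        f=240/np.tan(np.radians(c["fovy"])/2); s.K=np.array([[f,0,c["cx"]],[0,f,c["cy"]],[0,0,1]]); s.d=np.array([c["k1"],0,0,0,0.])
        s.C=-s.R.T@s.t
    def ray(s,p):
        u=cv2.undistortPoints(np.array(p,float).reshape(-1,1,2),s.K,s.d).reshape(-1,2)
        return np.c_[u,np.ones(len(u))]@s.R
    def plane(s,p,z):
        r=s.ray(p); return s.C+r*((z-s.C[2])/r[:,2])[:,None]
    def proj(s,X):
        return cv2.projectPoints(np.array(X,float).reshape(-1,1,3),cv2.Rodrigues(s.R)[0],s.t,s.K,s.d)[0].reshape(-1,2)
def tri(ca,pa,cb,pb):
    out=[]
    for a,b in zip(ca.ray(pa),cb.ray(pb)):
        a=a/np.linalg.norm(a);b=b/np.linalg.norm(b)
        l=np.linalg.lstsq(np.c_[a,-b],cb.C-ca.C,rcond=None)[0]
        P=ca.C+a*l[0];Q=cb.C+b*l[1]; out.append([*(P+Q)/2,np.linalg.norm(P-Q)])
    return np.array(out)
def st():
    s=readout.get_state(); q=s["eef_rot"]; return s,np.array(s["ee_pos"]),Ro.from_quat([q[1],q[2],q[3],q[0]])
E
python3 - <<'E'
from h import *
t=Cam("top");s=Cam("scene")
a=cv2.resize(t.img[170:380,330:510],None,fx=4,fy=4,interpolation=cv2.INTER_CUBIC)[:600]
cv2.imwrite("pics/c_top.png",cv2.resize(t.img[225:275,400:480],None,fx=10,fy=10,interpolation=cv2.INTER_CUBIC))
cv2.imwrite("pics/c_packs.png",cv2.resize(t.img[200:380,330:510],(600,600),interpolation=cv2.INTER_CUBIC))
cv2.imwrite("pics/c_sc.png",cv2.resize(s.img[140:240,230:340],(660,600),interpolation=cv2.INTER_CUBIC))
cv2.imwrite("pics/c_bt.png",cv2.resize(t.img[180:300,150:290],(700,600),interpolation=cv2.INTER_CUBIC))
cv2.imwrite("pics/c_bs.png",cv2.resize(s.img[245:355,355:475],(655,600),interpolation=cv2.INTER_CUBIC))
E
```

```text
(no output)
```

View pics/c_packs.png

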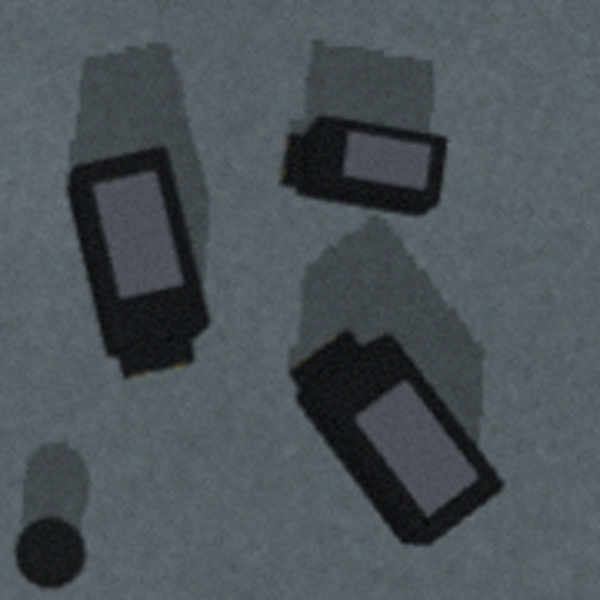

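View pics/c_top.png

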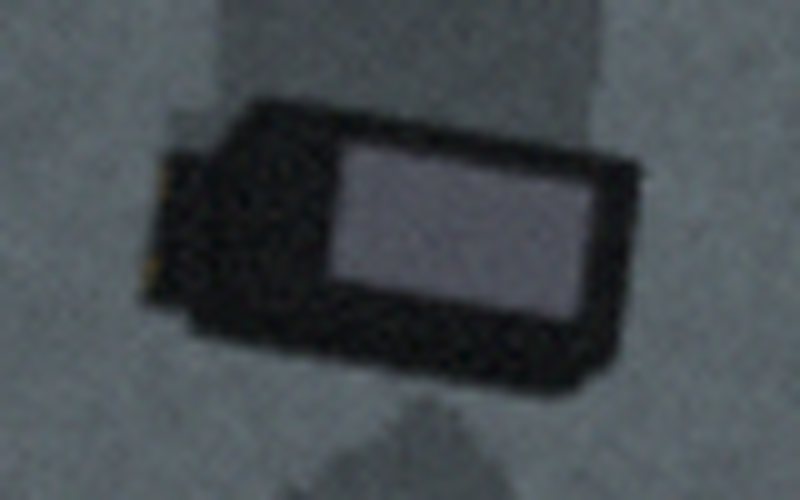

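View pics/c_sc.png

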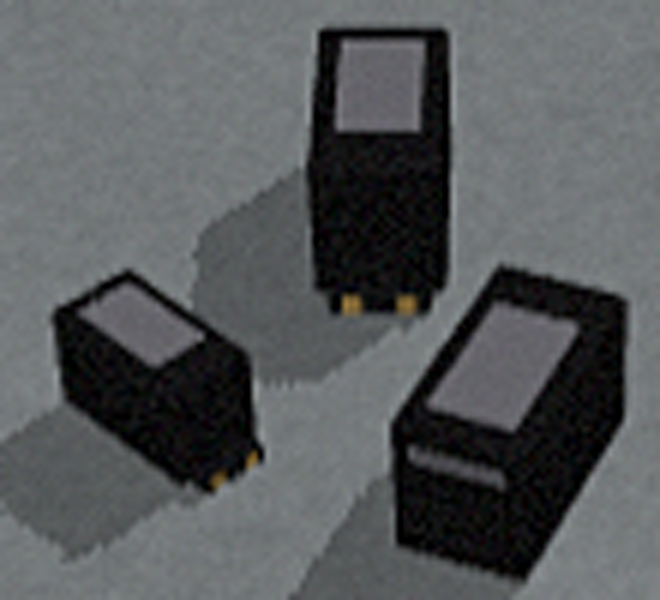

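View pics/c_bt.png

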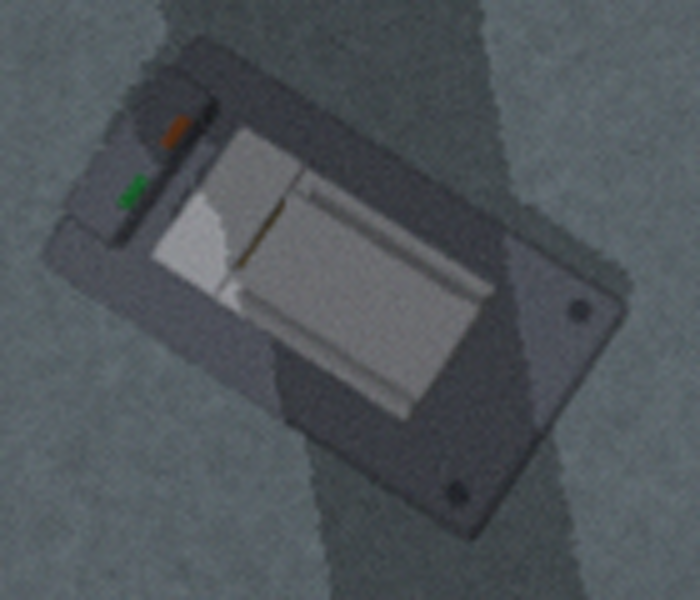

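View pics/c_bs.png

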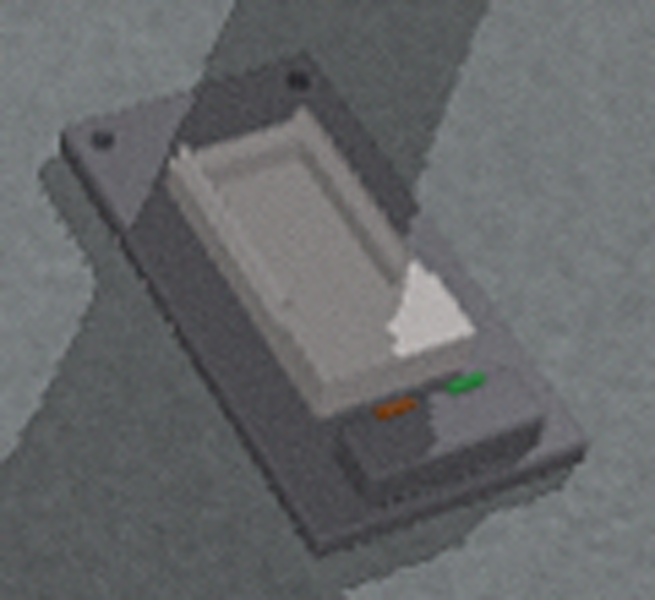

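The pack at top (441,249) / scene (256,203) is clearly the smallest of the three, with its tongue (brass tips) at left. Next I'll measure it and the cradle.

```bash
python3 - <<'E'
from h import *
np.set_printoptions(precision=4,suppress=True)
t=Cam("top");s=Cam("scene"); print("C",t.C,s.C)
def ct(x,y): return (x/10-.45+400,y/10-.45+225)
def cs(x,y): return (x/6-.42+230,y/6-.42+140)
# all three: mask hull size at z~.04
m=(t.img.max(2)<45).astype(np.uint8)
for c in cv2.findContours(m,cv2.RETR_EXTERNAL,cv2.CHAIN_APPROX_NONE)[0]:
    if cv2.contourArea(c)>300:
        r=cv2.minAreaRect(c); b=t.plane(cv2.boxPoints(r),.02); print(np.round(r[0]),np.linalg.norm(b[0]-b[1]),np.linalg.norm(b[1]-b[2]), )
        if abs(r[0][0]-440)<12 and abs(r[0][1]-249)<12: print(cv2.approxPolyDP(cv2.convexHull(c),1.0,True).reshape(-1,2).tolist())
# label
lt=[ct(345,148),ct(596,185),ct(580,318),ct(330,278)]
L=t.plane(lt,.04);print("label",L, np.linalg.norm(L[0]-L[1]),np.linalg.norm(L[1]-L[2]))
ls=[cs(155,365),cs(78,310),cs(127,275),cs(204,335)]
print(s.plane(ls,.04))
top=[ct(262,102),ct(642,165)]
print("top corners t",t.plane(top,.04))
print("top corners s",s.plane([cs(127,270),cs(55,313),cs(250,355)],.04))
print("tongue tip t",t.plane([ct(160,155),ct(140,302)],.0035))
print("tongue contacts s",s.plane([cs(255,455),cs(218,482)],.0035))
E
```

```text
C [ 0.3944 -0.0252  0.9448] [1.1    0.4383 0.7028]
[448. 329.] 0.056942867656196945 0.103873444060992
[372. 278.] 0.052499100937929324 0.10519281316634013
[439. 249.] 0.04089862739659969 0.07710849351774222
[[417, 240], [425, 235], [430, 235], [462, 241], [463, 246], [461, 259], [457, 263], [450, 263], [421, 258], [415, 254]]
label [[ 0.5967 -0.1759  0.04  ]
 [ 0.5949 -0.2164  0.04  ]
 [ 0.5731 -0.2152  0.04  ]
 [ 0.5754 -0.175   0.04  ]] 0.04054131887962771 0.021866913453059442
[[ 0.5954 -0.1796  0.04  ]
 [ 0.5928 -0.2196  0.04  ]
 [ 0.5692 -0.221   0.04  ]
 [ 0.5741 -0.1786  0.04  ]]
top corners t [[ 0.6028 -0.1621  0.04  ]
 [ 0.599  -0.2236  0.04  ]]
top corners s [[ 0.5673 -0.223   0.04  ]
 [ 0.5989 -0.2242  0.04  ]
 [ 0.5713 -0.1598  0.04  ]]
tongue tip t [[ 0.6004 -0.1514  0.0035]
 [ 0.5753 -0.15    0.0035]]
tongue contacts s [[ 0.5777 -0.1545  0.0035]
 [ 0.5953 -0.1541  0.0035]]
```

```bash
python3 - <<'E'
from h import *
np.set_printoptions(precision=4,suppress=True)
t=Cam("top");s=Cam("scene")
def bt(x,y): return (x/5-.4+150,y/5-.4+180)
def bs(x,y): return (x/5.4583-.41+355,y/5.4545-.41+245)
print("foot corners top z? t", t.plane([bt(200,38),bt(628,310),bt(472,540),bt(42,255)],.009))
print("wall/lip t z.03: nose outer A,B; ", t.plane([bt(245,128),bt(152,257),bt(490,290),bt(408,417)],.03))
print("lip edge t z.029", t.plane([bt(302,170),bt(222,297)],.029))
print("brass", t.plane([bt(281,202),bt(238,266)],.022))
print("s: nose outer; tail wall top outer", s.plane([bs(475,330),bs(320,412),],.03), s.plane([bs(305,110),bs(182,150)],.03))
print("tri nose/tail corners",tri(t,[bt(245,128),bt(152,257),bt(490,290),bt(408,417)],s,[bs(322,400),bs(475,328),bs(178,158),bs(302,110)]))
E
```

```text
foot corners top z? t [[0.6501 0.2359 0.009 ]
 [0.5722 0.0798 0.009 ]
 [0.4909 0.121  0.009 ]
 [0.57   0.2772 0.009 ]]
wall/lip t z.03: nose outer A,B;  [[0.6154 0.2104 0.03  ]
 [0.5692 0.2342 0.03  ]
 [0.57   0.1228 0.03  ]
 [0.5259 0.1435 0.03  ]]
lip edge t z.029 [[0.6035 0.1898 0.029 ]
 [0.5587 0.2096 0.029 ]]
brass [[0.5936 0.1967 0.022 ]
 [0.5708 0.2077 0.022 ]]
s: nose outer; tail wall top outer [[0.5696 0.233  0.03  ]
 [0.6257 0.2151 0.03  ]] [[0.5286 0.143  0.03  ]
 [0.5688 0.1235 0.03  ]]
tri nose/tail corners [[0.6171 0.2115 0.024  0.001 ]
 [0.5693 0.2334 0.031  0.0012]
 [0.5705 0.1232 0.0274 0.0002]
 [0.5269 0.1427 0.0282 0.0028]]
```

```bash
cat >> h.py <<'E'
np.set_printoptions(precision=4,suppress=True)
def frame(yaw,tilt):  # pack frame (x nose, y, z up) -> tool R (x_t=-packx, y_t=packy, z_t=-packz)
    P=(Ro.from_euler('z',yaw,degrees=True)*Ro.from_euler('y',tilt,degrees=True))
    return P, P*Ro.from_euler('y',180,degrees=True)
def plan(pos,yaw,tilt=0):
    s,p,R=st(); _,T=frame(yaw,tilt)
    d=R.inv().apply(np.array(pos)-p)/.2; r=(R.inv()*T).as_rotvec()/(2*np.pi)
    print("row",np.round(np.r_[d,r],4),"| mm",np.round((np.array(pos)-p)*1e3,1),"deg",round(np.degrees(np.linalg.norm(r))*2*np.pi,2))
E
python3 -c "
from h import *
plan((.585,-.192,.2),86.9)"
```

```text
row [ 3.0785  3.1501  0.1131  0.     -0.      0.2095] | mm [ 395.1 -787.3  -22.4] deg 75.41
```

Emit:
step_arm(series="0 .5 .5 0 0 0 .1; 0 1 1 0 0 0 .209;0 1 1 0 0 0 .209;0 1 1 0 0 0 .209;0 1 1 0 0 0 .209;0 1 1 0 0 0 .209;0 1 1 0 0 0 .209;0 1 1 0 0 0 .209;0 1 1 0 0 0 .209;0 1 1 0 0 0 .209")

```text
t: 1.4
ee_pos: [0.3197, 0.344, 0.2228]
eef_rot: [0.0, -0.689, 0.725, 0.0]
force: [-0.4, -0.2, -1.3]
width: 0.0872
```

```bash
python3 -c "
from h import *
plan((.585,-.192,.15),86.9)"
```

```text
row [ 2.6086 -1.4617  0.3628 -0.      0.0001  0.0005] | mm [ 265.3 -536.   -72.8] deg 0.17
```

Emit:
step_arm(series="0 .25 -.14 0 0 0 0;0 .5 -.28 0 0 0 0;0 .75 -.42 0 0 0 0;0 1 -.56 0 0 0 0;0 1 -.56 0 0 0 0")

```text
t: 1.9
ee_pos: [0.4218, 0.1361, 0.2227]
eef_rot: [0.0, -0.689, 0.725, -0.0]
force: [0.3, 1.1, -0.5]
width: 0.0871
```

Emit:
step_arm(series="0 .25 -.14 0 0 0 0;0 .5 -.28 0 0 0 0;0 .75 -.42 0 0 0 0;0 1 -.56 0 0 0 0;0 1 -.56 0 0 0 0")

```text
t: 2.4
ee_pos: [0.524, -0.0697, 0.2224]
eef_rot: [-0.0, -0.689, 0.725, -0.0]
force: [0.0, 0.3, -0.0]
width: 0.0867
```

```bash
python3 -c "
from h import *
plan((.585,-.192,.1),86.9)"
```

```text
row [ 0.5952 -0.3356  0.6123 -0.     -0.0001  0.0006] | mm [  61.  -122.3 -122.4] deg 0.2
```

Emit:
step_arm(series=".35 .25 -.14 .2 0 0 0;.35 .5 -.28 .4 0 0 0;.35 .595 -.336 .61 0 0 0;.35 .595 -.336 .61 0 0 0;.35 .595 -.336 .61 0 0 0;.35 .595 -.336 .61 0 0 0")

```text
t: 3.0
ee_pos: [0.5838, -0.1894, 0.0999]
eef_rot: [-0.001, -0.689, 0.725, 0.0]
force: [1.0, -0.2, 0.2]
width: 0.0577
```

```bash
python3 -c "
from h import *
plan((.585,-.192,.0185),86.9)
s,p,R=st();print(s['width'])
t=Cam('top');cv2.imwrite('pics/t1.png',t.img[150:390,300:560])
t=Cam('scene');cv2.imwrite('pics/s1.png',t.img[80:280,180:400])
a=cv2.imread('pics/t1.png');b=cv2.imread('pics/s1.png')
cv2.imwrite('pics/p1.png',np.hstack([cv2.resize(a,(400,369)),cv2.resize(b,(400,369))]))
"
```

```text
row [ 0.0126 -0.0073  0.407   0.0003 -0.      0.0006] | mm [  1.2  -2.6 -81.4] deg 0.25
0.05774093157478106
```

View pics/p1.png

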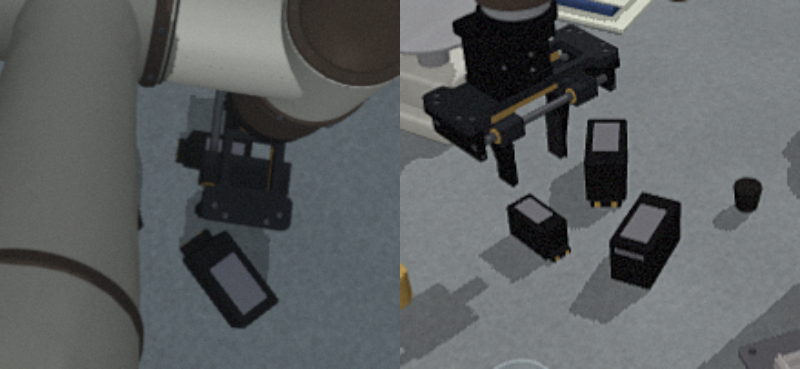

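The open fingers sit above the small pack, seen in the scene view at (538,228). The neighbours stay clear, so I'll descend.

Emit:
step_arm(series=".35 .012 -.007 .15 0 0 0;.35 .012 -.007 .3 0 0 0;.35 .012 -.007 .36 0 0 0;.35 .012 -.007 .4 0 0 0;.35 .012 -.007 .405 0 0 0;.35 .012 -.007 .405 0 0 0")

```text
t: 3.7
ee_pos: [0.5862, -0.1915, 0.0209]
eef_rot: [0.001, -0.689, 0.725, -0.001]
force: [1.3, -0.0, 0.3]
width: 0.0566
```

```bash
python3 -c "
from h import *
plan((.585,-.192,.0185),86.9)
"
```

```text
row [ 0.0029  0.0061  0.0121 -0.0004 -0.0001  0.0006] | mm [-1.2 -0.5 -2.4] deg 0.26
```

Emit:
step_arm(series=".35 .003 0 .01 0 0 0;.5 .003 0 .01 0 0 0;.65 .003 0 .01 0 0 0;1 .003 0 .01 0 0 0;1 .003 0 .01 0 0 0;1 .003 0 .01 0 0 0;1 .003 0 .01 0 0 0;1 .003 0 .01 0 0 0")

```text
t: 4.5
ee_pos: [0.5853, -0.1923, 0.0177]
eef_rot: [0.0, -0.689, 0.725, -0.0]
force: [-0.7, -0.4, 1.6]
width: 0.0342
```

```bash
python3 -c "
from h import *
plan((.585,-.192,.12),86.9)
s,p,R=st();print(s['width'],p,s['force'],s['ft_torque'])
"
```

```text
row [-0.0012  0.0016 -0.5113 -0.0001 -0.      0.0005] | mm [ -0.3   0.3 102.3] deg 0.17
0.034194971460562995 [ 0.5853 -0.1923  0.0177] [-0.701  -0.3512  1.6249] [ 0.0856 -0.0307  0.0488]
```

Emit:
step_arm(series="1 0 0 -.05 0 0 0;1 0 0 -.2 0 0 0;1 0 0 -.4 0 0 0;1 0 0 -.6 0 0 0;1 0 0 -.7 0 0 0;1 0 0 -.7 0 0 0")

```text
t: 5.1
ee_pos: [0.5871, -0.1924, 0.1619]
eef_rot: [0.003, -0.689, 0.725, -0.003]
force: [0.9, 0.0, -1.3]
width: 0.0337
```

```bash
python3 -c "
from h import *
plan((.566,.169,.15),63.3)
s,p,R=st();print(s['width'],p,s['force'],s['ft_torque'])
"
```

```text
row [-1.7996  0.1976  0.0565 -0.0013  0.0002  0.0661] | mm [-21.1 361.4 -11.9] deg 23.8
0.03369392881188532 [ 0.5871 -0.1924  0.1619] [ 0.886   0.0108 -1.3225] [ 0.0496 -0.0708  0.024 ]
```

Emit:
step_arm(series="1 -.2 .02 0 0 0 .015;1 -.4 .04 0 0 0 .03;1 -.6 .06 0 0 0 .045;1 -.8 .08 0 0 0 .06;1 -.95 .1 .02 0 0 .066;1 -.95 .1 .02 0 0 .066")

```text
t: 5.7
ee_pos: [0.5731, 0.0016, 0.1513]
eef_rot: [-0.002, -0.526, 0.85, 0.001]
force: [-0.6, -0.6, -2.7]
width: 0.0337
```

```bash
python3 -c "
from h import *
plan((.566,.169,.12),63.3)
s,p,R=st();print(s['width'],p,s['force'],s['ft_torque'])
"
```

```text
row [-0.7333  0.4046  0.1568  0.0006 -0.0003  0.0006] | mm [ -7.1 167.4 -31.3] deg 0.33
0.033718967358962744 [0.5731 0.0016 0.1513] [-0.5796 -0.6352 -2.6669] [ 0.1395 -0.0847  0.0053]
```

Emit:
step_arm(series="1 -.2 .1 .05 0 0 0;1 -.4 .2 .1 0 0 0;1 -.6 .36 .15 0 0 0;1 -.665 .4 .155 0 0 0;1 -.665 .4 .155 0 0 0;1 -.665 .4 .155 0 0 0")

```text
t: 6.3
ee_pos: [0.5628, 0.1526, 0.1218]
eef_rot: [-0.001, -0.525, 0.851, -0.0]
force: [0.2, -0.3, -1.8]
width: 0.0338
```

```bash
python3 -c "
from h import *
plan((.559,.1556,.12),63.3)
for n in ('top','scene'):
  c=Cam(n); cv2.imwrite('pics/full_%s.png'%n,c.img)
  s,p,R=st(); P=R*Ro.from_euler('y',-180,degrees=True)
  u=c.proj(p)[0]; print(n,u,p)
  x,y=[int(v) for v in u]; cv2.imwrite('pics/h_%s.png'%n,cv2.resize(c.img[y-50:y+50,x-60:x+60],(720,600),interpolation=cv2.INTER_CUBIC)); print(x-60,y-50)
"
```

```text
row [-0.005   0.0238  0.0092  0.0002 -0.0003  0.    ] | mm [-3.8  3.  -1.8] deg 0.11
top [218.6972 227.3478] [0.563  0.1521 0.1221]
158 177
scene [409.6266 239.9194] [0.5632 0.1519 0.1224]
349 189
```

View pics/full_scene.png

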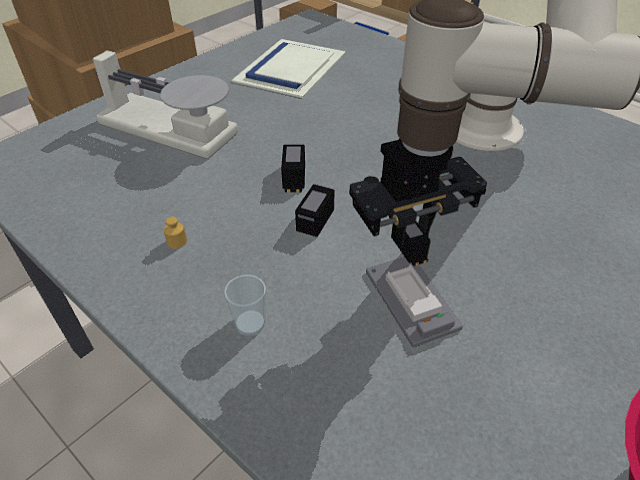

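View pics/h_scene.png

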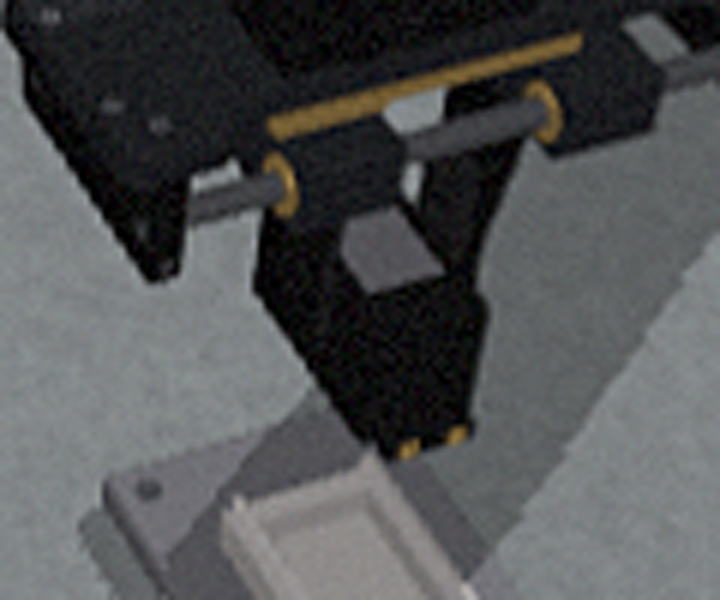

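View pics/h_top.png

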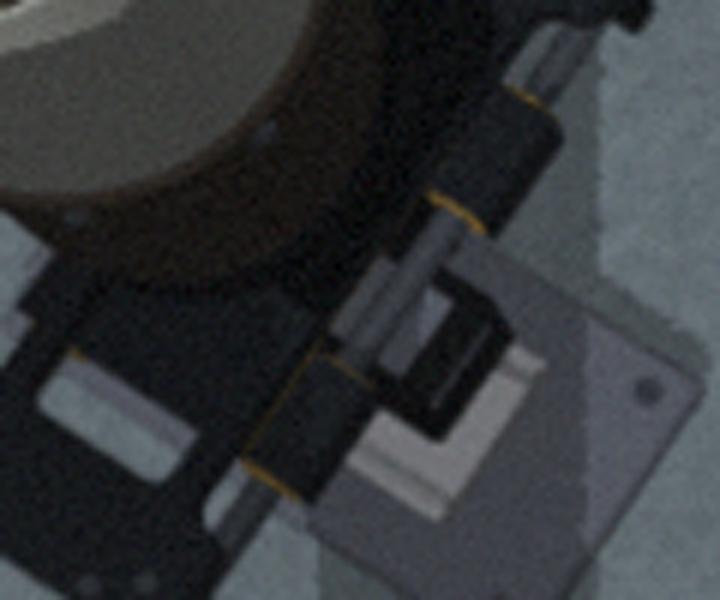

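```bash
python3 -c "
from h import *
c=Cam('scene'); s,p,R=st(); P=R*Ro.from_euler('y',-180,degrees=True)
q=[(408/6-.42+349,449/6-.42+189),(457/6-.42+349,435/6-.42+189)]
w=c.plane(q,p[2]-.0145); print(p,w)
for a in w: print(P.inv().apply(a-p))
print(P.as_euler('ZYX',degrees=True))
t=Cam('top')
q=[(515,330),(440,440)]; q=[(x/6-.42+158,y/6-.42+177) for x,y in q]
w=t.plane(q,p[2]+.022)
for a in w: print('tail top',P.inv().apply(a-p))
"
```

```text
[0.5633 0.1518 0.1225] [[0.5862 0.1829 0.108 ]
 [0.5735 0.1897 0.108 ]]
[ 0.038  -0.0064 -0.0145]
[ 0.0384  0.0079 -0.0145]
[63.1974  0.0183  0.01  ]
tail top [-0.0395 -0.0118  0.022 ]
tail top [-0.0396  0.0197  0.022 ]
```

```bash
cat >> h.py <<'E'
BAY=np.array([.5655,.1684,.015]); YAW=63.4; NX=.039; NZ=-.018   # nose in pack frame rel TCP
def bay_pose(nx,nz,tilt,ny=0,**k):
    P,_=frame(YAW,tilt); B=Ro.from_euler('z',YAW,degrees=True)
    pos=BAY+B.apply(np.array([nx,ny,nz])/1e3)-P.apply([NX,0,NZ]); plan(pos,YAW,tilt)
def where():
    s,p,R=st(); P=R*Ro.from_euler('y',-180,degrees=True); B=Ro.from_euler('z',YAW,degrees=True)
    n=B.inv().apply(p+P.apply([NX,0,NZ])-BAY)*1e3
    print("nose in bay mm",n,"yaw/tilt/roll",P.as_euler('ZYX',degrees=True),"F bay",B.inv().apply(s["force"]),"M",B.inv().apply(s["ft_torque"]),"w",s["width"],"t",s["t"])
E
python3 -c "
from h import *
where();bay_pose(20,40,15)"
```

```text
nose in bay mm [23.3045 -5.6396 89.6656] yaw/tilt/roll [63.1911  0.0047  0.0008] F bay [ 0.1169 -0.1101 -1.1953] M [ 0.0039 -0.1576 -0.0278] w 0.033804325570585686 t 6.5
row [-0.0133  0.0275  0.2009  0.0001  0.0417 -0.0006] | mm [ -3.7   4.9 -40.2] deg 15.0
```

Emit:
step_arm(series="1 -.005 .01 .05 0 .015 0;1 -.01 .0275 .1 0 .03 -.0006;1 -.0133 .0275 .17 0 .0417 -.0006;1 -.0133 .0275 .2 0 .0417 -.0006;1 -.0133 .0275 .2 0 .0417 -.0006;1 -.0133 .0275 .2 0 .0417 -.0006;1 -.0133 .0275 .2 0 .0417 -.0006")

```text
t: 7.2
ee_pos: [0.5599, 0.1577, 0.0838]
eef_rot: [-0.11, -0.521, 0.843, -0.068]
force: [0.5, -0.4, -2.1]
width: 0.0337
```

```bash
python3 -c "
from h import *
where();bay_pose(22,6,15)
for n in ('top','scene'):
  c=Cam(n); 
  s,p,R=st(); u=c.proj(p)[0]
  x,y=[int(v) for v in u]; cv2.imwrite('pics/i_%s.png'%n,cv2.resize(c.img[y-50:y+70,x-70:x+70],(700,600),interpolation=cv2.INTER_CUBIC)); print(x-70,y-50)
"
```

```text
nose in bay mm [21.0417  0.2171 41.371 ] yaw/tilt/roll [63.4558 14.8761 -0.036 ] F bay [-0.1708 -0.6557 -2.0708] M [-0.0633 -0.81    0.0163] w 0.0336819449192207 t 7.2
row [-0.0502 -0.0009  0.1693 -0.0001  0.0003  0.0001] | mm [  0.6   0.8 -35.3] deg 0.14
149 184
341 207
```

View pics/i_scene.png

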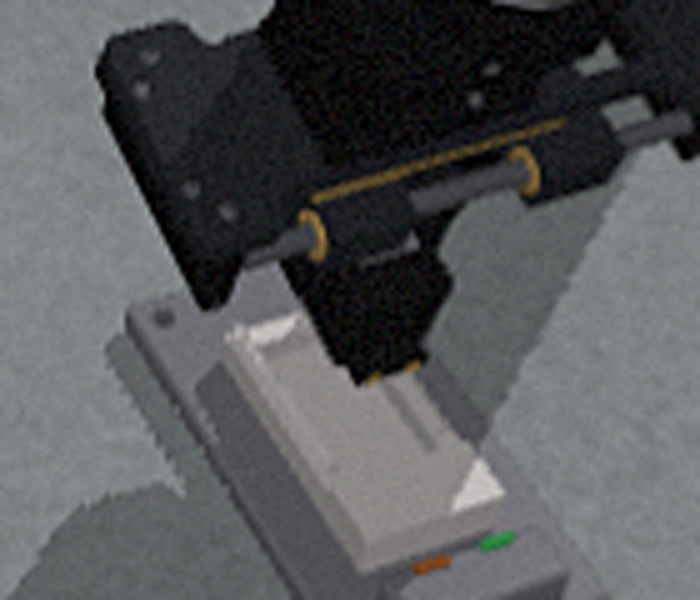

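View pics/i_top.png

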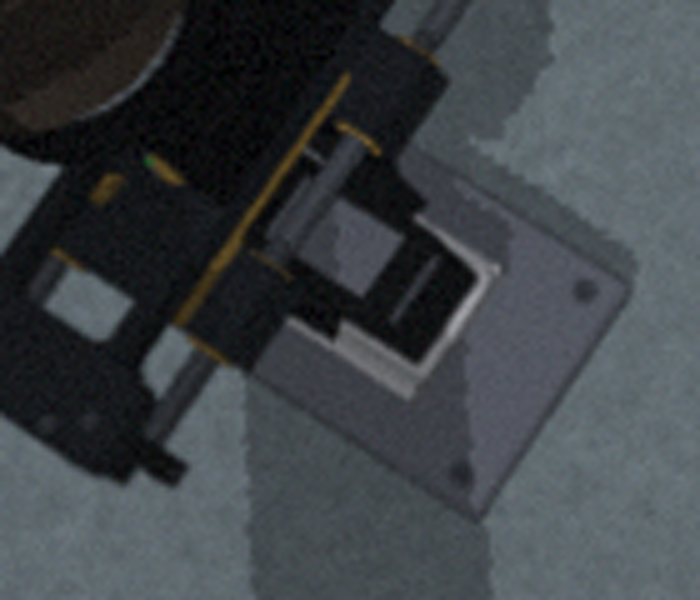

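The scene crop shows the tongue tip (contacts at (373,380) and (413,365)) over the pocket, between the walls, with the LED block beyond the lip. I'll lower it in.

Emit:
step_arm(series="1 -.01 0 .04 0 0 0;1 -.025 0 .08 0 0 0;1 -.04 0 .12 0 0 0;1 -.05 0 .15 0 0 0;1 -.05 0 .165 0 0 0;1 -.05 0 .165 0 0 0;1 -.05 0 .165 0 0 0")

```text
t: 8.0
ee_pos: [0.5603, 0.1592, 0.048]
eef_rot: [-0.111, -0.522, 0.843, -0.069]
force: [1.4, -0.8, -3.3]
width: 0.0339
```

```bash
python3 -c "
from h import *
where();bay_pose(22,2,15)
"
```

```text
nose in bay mm [22.4215  0.6188  5.5694] yaw/tilt/roll [63.5208 14.9992  0.0063] F bay [-0.0714 -1.6374 -3.2639] M [-0.781  -0.8429  0.0952] w 0.033853243693421624 t 8.0
row [-0.0026 -0.0027  0.0178 -0.0001  0.      0.0003] | mm [ 0.3 -0.6 -3.6] deg 0.12
```

Emit:
step_arm(series="1 0 -.004 0 0 0 0;1 0 -.004 0 0 0 0;1 0 -.004 0 0 0 0")

```text
t: 8.3
ee_pos: [0.5604, 0.1588, 0.0482]
eef_rot: [-0.111, -0.522, 0.843, -0.068]
force: [0.3, -0.6, -2.1]
width: 0.0338
```

```bash
python3 -c "
from h import *
where();bay_pose(22,2,15)
"
```

```text
nose in bay mm [22.1747  0.377   5.7276] yaw/tilt/roll [63.5299 15.0216  0.0485] F bay [-0.4313 -0.5219 -2.1198] M [-0.0745 -0.7915  0.0206] w 0.0338261979374599 t 8.3
row [-0.0039 -0.0014  0.0183  0.     -0.0001  0.0003] | mm [ 0.2 -0.3 -3.7] deg 0.13
```

Emit:
step_arm(series="1 -.0013 -.001 .005 0 0 0;1 -.0026 -.002 .01 0 0 0;1 -.004 -.002 .0145 0 0 0;1 -.004 -.002 .0145 0 0 0;1 -.004 -.002 .0145 0 0 0")

```text
t: 8.8
ee_pos: [0.561, 0.1587, 0.045]
eef_rot: [-0.111, -0.522, 0.843, -0.069]
force: [-0.1, 0.8, -2.2]
width: 0.0337
```

```bash
python3 -c "
from h import *
where()
"
```

```text
nose in bay mm [22.2762 -0.2501  2.4927] yaw/tilt/roll [63.5291 15.0228  0.0362] F bay [ 0.6966  0.4309 -2.2354] M [-0.0532 -0.7889  0.0436] w 0.033652673715544174 t 8.8
```

Emit:
step_arm(series="1 -.0006 0 .0024 0 0 0;1 -.0013 0 .0048 0 0 0;1 -.0013 0 .0048 0 0 0;1 -.0013 0 .0048 0 0 0")

```text
t: 9.2
ee_pos: [0.561, 0.1586, 0.0441]
eef_rot: [-0.111, -0.522, 0.843, -0.069]
force: [1.2, 0.0, -1.7]
width: 0.0339
```

```bash
python3 -c "
from h import *
where()
"
```

```text
nose in bay mm [22.2577 -0.2496  1.5753] yaw/tilt/roll [63.5296 15.0203  0.0333] F bay [ 0.5865 -1.0648 -1.688 ] M [ 0.0095 -0.8359 -0.0145] w 0.03391106027626814 t 9.2
```

Emit:
step_arm(series="1 -.0006 0 .0024 0 0 0;1 -.0013 0 .0048 0 0 0;1 -.0013 0 .0048 0 0 0;1 -.0013 0 .0048 0 0 0")

```text
t: 9.6
ee_pos: [0.561, 0.1587, 0.0431]
eef_rot: [-0.111, -0.522, 0.843, -0.069]
force: [0.4, -0.3, -1.5]
width: 0.0338
```

```bash
python3 -c "
from h import *
where()
"
```

```text
nose in bay mm [22.2996 -0.2754  0.5828] yaw/tilt/roll [63.5266 15.0174  0.03  ] F bay [-0.0611 -0.514  -1.4804] M [-0.0253 -0.8178 -0.0043] w 0.03377789019767961 t 9.6
```

Emit:
step_arm(series="1 -.0003 0 .0012 0 0 0;1 -.0006 0 .0024 0 0 0;1 -.0006 0 .0024 0 0 0")

```text
t: 9.9
ee_pos: [0.561, 0.1586, 0.0426]
eef_rot: [-0.111, -0.522, 0.843, -0.069]
force: [1.0, -0.7, -2.3]
width: 0.0336
```

```bash
python3 -c "
from h import *
where()
"
```

```text
nose in bay mm [22.2729 -0.2709  0.0621] yaw/tilt/roll [63.5286 15.0174  0.0321] F bay [-0.1452 -1.1903 -2.3263] M [-0.0669 -0.7893  0.0187] w 0.033579709856159684 t 9.9
```

Emit:
step_arm(series="1 -.0003 0 .0012 0 0 0;1 -.0006 0 .0024 0 0 0;1 -.0006 0 .0024 0 0 0")

```text
t: 10.2
ee_pos: [0.5611, 0.1587, 0.0424]
eef_rot: [-0.111, -0.522, 0.843, -0.069]
force: [0.1, -0.1, 0.1]
width: 0.0338
```

```bash
python3 -c "
from h import *
where()
"
```

```text
nose in bay mm [22.306  -0.3058 -0.1257] yaw/tilt/roll [63.5349 15.0153  0.0219] F bay [-0.0769 -0.1561  0.131 ] M [ 0.0325 -0.59   -0.0245] w 0.03384968907521807 t 10.2
```

Emit:
step_arm(series="1 -.0003 0 .0012 0 0 0;1 -.0006 0 .0024 0 0 0;1 -.0006 0 .0024 0 0 0")

```text
t: 10.5
ee_pos: [0.5611, 0.1586, 0.0422]
eef_rot: [-0.111, -0.522, 0.843, -0.069]
force: [-1.6, -0.5, 3.3]
width: 0.0337
```

```bash
python3 -c "
from h import *
where()
"
```

```text
nose in bay mm [22.2153 -0.3714 -0.3402] yaw/tilt/roll [63.5334 15.0243  0.0133] F bay [-1.1607  1.1983  3.3329] M [ 0.3008 -0.2361 -0.0244] w 0.03365847914780057 t 10.5
```

Emit:
step_arm(series="1 .0022 0 -.0082 0 0 0;1 -.01 0 -.0115 0 0 0;1 -.02 0 -.014 0 0 0;1 -.03 0 -.017 0 0 0;1 -.0413 0 -.02 0 0 0;1 -.0413 0 -.02 0 0 0;1 -.0413 0 -.02 0 0 0;1 -.0413 0 -.02 0 0 0")

```text
t: 11.3
ee_pos: [0.565, 0.1667, 0.0433]
eef_rot: [-0.111, -0.522, 0.843, -0.069]
force: [-0.7, -0.3, -2.3]
width: 0.0337
```

```bash
python3 -c "
from h import *
where()
"
```

```text
nose in bay mm [31.2392 -0.2069  0.778 ] yaw/tilt/roll [63.5274 15.0188  0.0359] F bay [-0.5565  0.5022 -2.3262] M [-0.0564 -0.8304 -0.0136] w 0.03367452269405224 t 11.3
```

Emit:
step_arm(series="1 -.0024 0 -.0006 0 0 0;1 -.0048 0 -.0013 0 0 0;1 -.0048 0 -.0013 0 0 0")

```text
t: 11.6
ee_pos: [0.5656, 0.1677, 0.0434]
eef_rot: [-0.111, -0.522, 0.843, -0.069]
force: [0.1, -0.4, -0.8]
width: 0.034
```

```bash
python3 -c "
from h import *
where()
"
```

```text
nose in bay mm [32.3676 -0.2946  0.8838] yaw/tilt/roll [63.5306 15.0071  0.0248] F bay [-0.2924 -0.2028 -0.7972] M [-0.0704 -0.8336 -0.0417] w 0.034000483037851435 t 11.6
```

Next I'll advance in 1 mm steps, feeling for the contact plate. The moment My is the cleanest signal.

Emit:
step_arm(series="1 -.0024 0 -.0006 0 0 0;1 -.0048 0 -.0013 0 0 0;1 -.0048 0 -.0013 0 0 0")

```text
t: 11.9
ee_pos: [0.566, 0.1686, 0.0433]
eef_rot: [-0.111, -0.522, 0.843, -0.069]
force: [-0.7, -0.4, -2.7]
width: 0.0339
```

```bash
python3 -c "
from h import *
where()
"
```

```text
nose in bay mm [33.4141 -0.2744  0.8432] yaw/tilt/roll [63.5305 15.0071  0.027 ] F bay [-0.6424  0.4292 -2.6841] M [-0.0074 -0.8081  0.0395] w 0.03392274126681964 t 11.9
```

Emit:
step_arm(series="1 -.0024 0 -.0006 0 0 0;1 -.0048 0 -.0013 0 0 0;1 -.0048 0 -.0013 0 0 0")

```text
t: 12.2
ee_pos: [0.5664, 0.1695, 0.0433]
eef_rot: [-0.111, -0.522, 0.843, -0.069]
force: [-0.6, -0.4, -1.9]
width: 0.0336
```

```bash
python3 -c "
from h import *
where()
"
```

```text
nose in bay mm [34.3825 -0.2651  0.8505] yaw/tilt/roll [63.5293 15.0082  0.027 ] F bay [-0.5922  0.322  -1.9327] M [-0.0713 -0.836  -0.0371] w 0.03358181061244362 t 12.2
```

Emit:
step_arm(series="1 -.0024 0 -.0006 0 0 0;1 -.0048 0 -.0013 0 0 0;1 -.0048 0 -.0013 0 0 0")

```text
t: 12.5
ee_pos: [0.5667, 0.1701, 0.0433]
eef_rot: [-0.112, -0.522, 0.843, -0.069]
force: [0.2, -1.3, -1.4]
width: 0.034
```

```bash
python3 -c "
from h import *
where()
"
```

```text
nose in bay mm [35.0266 -0.1922  0.7857] yaw/tilt/roll [63.5274 15.05    0.0438] F bay [-1.0868 -0.719  -1.3878] M [-0.11   -0.6224  0.0657] w 0.03398450689508003 t 12.5
```

Emit:
step_arm(series="1 -.0024 0 -.0006 0 0 0;1 -.0048 0 -.0013 0 0 0;1 -.0072 0 -.0019 0 0 0;1 -.0097 0 -.0026 0 0 0;1 -.0097 0 -.0026 0 0 0;1 -.0097 0 -.0026 0 0 0")

```text
t: 13.1
ee_pos: [0.5674, 0.1717, 0.0433]
eef_rot: [-0.112, -0.522, 0.843, -0.069]
force: [-1.5, -3.0, -0.1]
width: 0.0338
```

```bash
python3 -c "
from h import *
where()
"
```

```text
nose in bay mm [36.8157 -0.1681  0.8021] yaw/tilt/roll [63.5232 15.0673  0.0504] F bay [-3.3452  0.0537 -0.1011] M [-0.2707  0.2747  0.0408] w 0.03381249220234447 t 13.1
```

Emit:
step_arm(series="1 -.0024 0 -.0006 0 0 0;1 -.0048 0 -.0013 0 0 0;1 -.0072 0 -.0019 0 0 0;1 -.0072 0 -.0019 0 0 0;1 -.0072 0 -.0019 0 0 0")

```text
t: 13.6
ee_pos: [0.5682, 0.1732, 0.0433]
eef_rot: [-0.112, -0.522, 0.843, -0.069]
force: [-1.9, -4.0, -0.6]
width: 0.034
```

```bash
python3 -c "
from h import *
where()
"
```

```text
nose in bay mm [38.4375 -0.1521  0.7886] yaw/tilt/roll [63.5247 15.0531  0.0475] F bay [-4.4457 -0.0989 -0.5575] M [-0.2228  0.7166  0.0479] w 0.0339514361819098 t 13.6
```

Force rises about 0.7 N/mm, so this is the sprung plate and the tongue is under the lip. I'll keep pushing in while rocking down.

```bash
python3 -c "
from h import *
bay_pose(39.3,.8,13.5,-.2);bay_pose(40.1,.7,12,-.2)
"
```

```text
row [-0.0018  0.0002  0.0041  0.     -0.0043  0.0003] | mm [ 0.   0.1 -0.9] deg 1.56
row [-0.0036  0.0002  0.0088  0.0001 -0.0085  0.0003] | mm [ 0.1  0.2 -1.9] deg 3.06
```

Emit:
step_arm(series="1 -.001 0 .002 0 -.0022 0;1 -.0018 0 .0041 0 -.0043 0;1 -.0027 0 .0065 0 -.0064 0;1 -.0036 0 .0088 0 -.0085 0;1 -.0036 0 .0088 0 -.0085 0;1 -.0036 0 .0088 0 -.0085 0")

```text
t: 14.2
ee_pos: [0.568, 0.173, 0.0414]
eef_rot: [-0.089, -0.523, 0.846, -0.054]
force: [-1.8, -4.9, -0.9]
width: 0.0339
```

```bash
python3 -c "
from h import *
where()
bay_pose(40.2,.6,10.5,-.2);bay_pose(40.7,.5,9,-.2)
"
```

```text
nose in bay mm [39.6652 -0.1121  0.6703] yaw/tilt/roll [63.5026 11.9772  0.0599] F bay [-5.1859 -0.5949 -0.918 ] M [-0.3269  1.0328  0.0677] w 0.03391153030249415 t 14.2
row [-0.0004 -0.      0.0048  0.0001 -0.0041  0.0003] | mm [-0.  -0.1 -1. ] deg 1.48
row [-0.0008 -0.      0.01    0.0001 -0.0083  0.0003] | mm [-0.1 -0.2 -2. ] deg 2.98
```

Emit:
step_arm(series="1 -.0002 -.0005 .0025 0 -.002 0;1 -.0006 -.001 .0048 0 -.0041 0;1 -.001 -.001 .0075 0 -.0062 0;1 -.0014 -.001 .01 0 -.0083 0;1 -.0014 -.001 .01 0 -.0083 0;1 -.0014 -.001 .01 0 -.0083 0")

```text
t: 14.8
ee_pos: [0.5679, 0.1727, 0.0394]
eef_rot: [-0.067, -0.525, 0.848, -0.041]
force: [-1.9, -5.4, 0.6]
width: 0.0336
```

```bash
python3 -c "
from h import *
where()
bay_pose(40.9,.4,7,-.3);bay_pose(41.2,.3,5,-.3)
"
```

```text
nose in bay mm [40.609  -0.1874  0.5195] yaw/tilt/roll [63.5002  8.9999  0.0731] F bay [-5.6925 -0.713   0.6088] M [-0.2595  1.2738  0.0215] w 0.03361435044903201 t 14.8
row [ 0.0015 -0.0001  0.0072  0.0002 -0.0056  0.0003] | mm [-0.2 -0.5 -1.4] deg 2.0
row [ 0.0027 -0.0001  0.0144  0.0002 -0.0111  0.0003] | mm [-0.4 -0.9 -2.8] deg 4.0
```

Emit:
step_arm(series="1 .0007 0 .0036 0 -.0028 0;1 .0013 0 .0072 0 -.0056 0;1 .0013 0 .0072 0 -.0056 0;1 .0013 0 .0072 0 -.0056 0")

```text
t: 15.2
ee_pos: [0.5677, 0.1722, 0.0379]
eef_rot: [-0.052, -0.525, 0.849, -0.031]
force: [-1.2, -6.3, -0.1]
width: 0.0339
```

```bash
python3 -c "
from h import *
where()
bay_pose(41.2,.3,5,-.3)
"
```

```text
nose in bay mm [40.8521 -0.1792  0.3453] yaw/tilt/roll [63.4979  6.9776  0.0756] F bay [-6.1782 -1.7178 -0.1018] M [-0.2529  1.3614  0.0771] w 0.03385921359259945 t 15.2
row [ 0.0012 -0.0002  0.0068  0.0002 -0.0055  0.0003] | mm [-0.2 -0.4 -1.3] deg 1.98
```

Emit:
step_arm(series="1 .0005 0 .0034 0 -.0028 0;1 .001 0 .0068 0 -.0055 0;1 .001 0 .0068 0 -.0055 0;1 .001 0 .0068 0 -.0055 0")

```text
t: 15.6
ee_pos: [0.5675, 0.1718, 0.0366]
eef_rot: [-0.037, -0.526, 0.85, -0.022]
force: [-2.7, -5.4, -0.7]
width: 0.0335
```

```bash
python3 -c "
from h import *
where()
bay_pose(41.4,.2,3,-.3)
bay_pose(41.4,.1,1.5,-.3)
"
```

```text
nose in bay mm [41.2807 -0.2035  0.3118] yaw/tilt/roll [63.4956  4.9843  0.0708] F bay [-5.9937 -0.0031 -0.7021] M [-0.1938  1.5071  0.0428] w 0.033517635352066436 t 15.6
row [ 0.0024 -0.0001  0.0073  0.0002 -0.0055  0.0003] | mm [-0.3 -0.5 -1.4] deg 1.99
row [ 0.0044 -0.0001  0.013   0.0002 -0.0097  0.0003] | mm [-0.5 -1.  -2.5] deg 3.49
```

Emit:
step_arm(series="1 .0012 0 .0036 0 -.0028 0;1 .0024 0 .0073 0 -.0055 0;1 .0034 0 .01 0 -.0076 0;1 .0044 0 .013 0 -.0097 0;1 .0044 0 .013 0 -.0097 0;1 .0044 0 .013 0 -.0097 0")

```text
t: 16.2
ee_pos: [0.5671, 0.171, 0.0341]
eef_rot: [-0.011, -0.526, 0.85, -0.006]
force: [-2.0, -5.0, -0.4]
width: 0.0338
```

```bash
python3 -c "
from h import *
where()
bay_pose(41.4,0,0,-.3)
"
```

```text
nose in bay mm [41.538  -0.2026  0.1109] yaw/tilt/roll [63.4956  1.4725  0.062 ] F bay [-5.4085 -0.4316 -0.3601] M [-0.2288  1.6799  0.0729] w 0.03375378544674223 t 16.2
row [ 0.0029 -0.0001  0.0056  0.0002 -0.0041  0.0003] | mm [-0.3 -0.6 -1.1] deg 1.48
```

Emit:
step_arm(series="1 .0015 0 .003 0 -.002 0;1 .0029 0 .006 0 -.0041 0;1 .0029 0 .0075 0 -.0041 0;1 .0029 0 .0075 0 -.0041 0;1 .0029 0 .0075 0 -.0041 0")

```text
t: 16.7
ee_pos: [0.5668, 0.1705, 0.0328]
eef_rot: [-0.0, -0.526, 0.85, 0.0]
force: [-2.6, -5.3, 1.8]
width: 0.0337
```

```bash
python3 -c "
from h import *
where()
"
```

```text
nose in bay mm [41.4756 -0.1767 -0.2118] yaw/tilt/roll [63.5093 -0.003   0.056 ] F bay [-5.9044 -0.0596  1.7573] M [-0.0964  1.8054  0.0208] w 0.033717431795258955 t 16.7
```

Emit:
step_arm(series="1 .002 0 0 0 0 0;1 .004 0 0 0 0 0;1 .005 0 0 0 0 0;1 .005 0 0 0 0 0;1 .005 0 0 0 0 0")

```text
t: 17.2
ee_pos: [0.5666, 0.17, 0.0327]
eef_rot: [0.0, -0.526, 0.85, 0.001]
force: [-2.1, -5.2, 0.5]
width: 0.0336
```

```bash
python3 -c "
from h import *
where()
"
```

```text
nose in bay mm [40.9386 -0.1941 -0.2219] yaw/tilt/roll [63.5152 -0.0494  0.0408] F bay [-5.5702 -0.4195  0.4685] M [-0.0149  1.4704  0.0404] w 0.03361184920096032 t 17.2
```

Emit:
step_arm(series="1 .002 0 0 0 0 0;1 .004 0 0 0 0 0;1 .005 0 0 0 0 0;1 .005 0 0 0 0 0;1 .005 0 0 0 0 0")

```text
t: 17.7
ee_pos: [0.5665, 0.1696, 0.0327]
eef_rot: [0.0, -0.526, 0.85, 0.0]
force: [-3.8, -2.7, -0.3]
width: 0.0335
```

```bash
python3 -c "
from h import *
where()
"
```

```text
nose in bay mm [40.511  -0.2982 -0.2545] yaw/tilt/roll [63.5261 -0.0209  0.0321] F bay [-4.1077  2.2053 -0.3302] M [0.5059 0.9687 0.1241] w 0.03352605657982625 t 17.7
```

Emit:
step_arm(series="1 .0015 .001 0 0 0 0;1 .0015 .0015 0 0 0 0;1 .0015 .0015 0 0 0 0;.8 .0015 .0015 0 0 0 0;.55 .0015 .0015 0 0 0 0;.45 .0015 .0015 0 0 0 0;.4 .0015 .0015 0 0 0 0;.4 .0015 .0015 0 0 0 0")

```text
t: 18.5
ee_pos: [0.5669, 0.1697, 0.0331]
eef_rot: [0.001, -0.526, 0.85, 0.0]
force: [0.7, 0.5, 0.7]
width: 0.0507
```

```bash
python3 -c "
from h import *
where()
"
```

```text
nose in bay mm [40.7792 -0.5823  0.2071] yaw/tilt/roll [63.528  -0.0895 -0.0335] F bay [ 0.7599 -0.4287  0.654 ] M [ 0.0223 -0.1233 -0.0297] w 0.05067341272313113 t 18.5
```

Emit:
step_arm(series=".4 0 0 -.05 0 0 0;.4 0 0 -.2 0 0 0;.4 0 0 -.4 0 0 0;.4 0 0 -.6 0 0 0;.4 0 0 -.8 0 0 0;.4 .2 0 -.9 0 0 0;.4 .4 0 -.9 0 0 0;.4 .6 0 -.9 0 0 0;.4 .8 0 -.9 0 0 0;.4 1 0 -.9 0 0 0;.4 1 0 -.9 0 0 0")

```text
t: 19.6
ee_pos: [0.4746, -0.0128, 0.2138]
eef_rot: [0.0, -0.525, 0.851, 0.0]
force: [-0.0, -0.3, 0.0]
width: 0.052
```

```bash
python3 -c "
from h import *
t=Cam('top');s=Cam('scene')
cv2.imwrite('pics/fs.png',s.img)
cv2.imwrite('pics/ft.png',cv2.resize(t.img[180:300,150:290],(700,600),interpolation=cv2.INTER_CUBIC))
cv2.imwrite('pics/fsc.png',cv2.resize(s.img[235:355,355:475],(600,600),interpolation=cv2.INTER_CUBIC))
"
```

```text
(no output)
```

View pics/fsc.png

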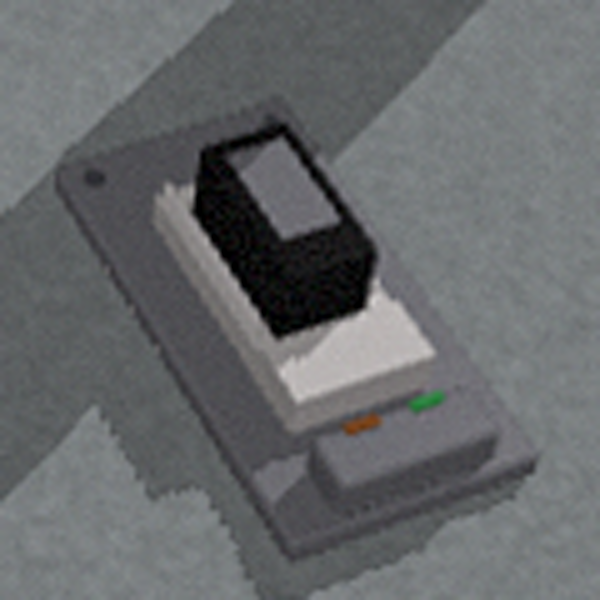

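View pics/ft.png

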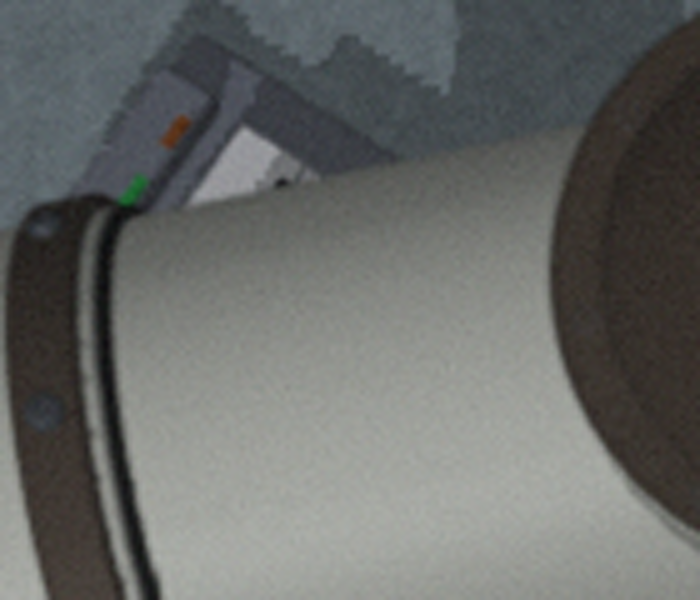

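View pics/fs.png

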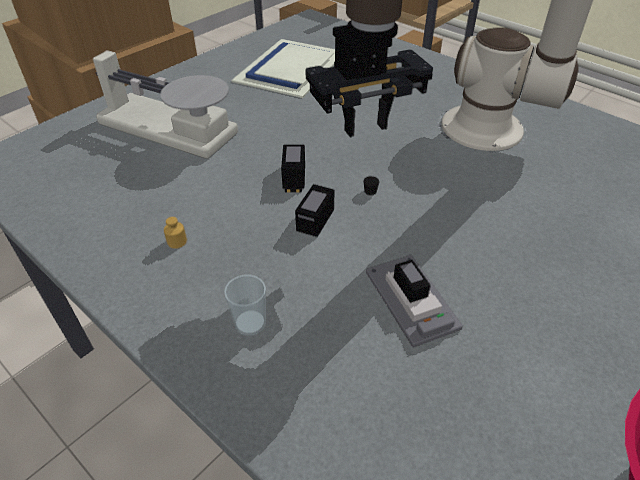

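The pack sits level in the cradle in the scene crop, at about (285,230), with its tongue hidden under the lip. Beaker, weight and stopper stand as before. I'll check its height and position numerically.

```bash
python3 -c "
from h import *
s=Cam('scene')
q=[(x/5-.4+355,y/5-.4+235) for x,y in [(200,152),(281,123),(376,250)]]
B=Ro.from_euler('z',YAW,degrees=True)
for z in(.055,.059): print(z,(B.inv().apply(s.plane(q,z)-BAY)*1e3).round(1).tolist())
a=cv2.imread('pics/scene0.png');b=s.img
for n,(x,y,w) in dict(beaker=(248,305,30),weight=(175,233,18),stopper=(371,185,14)).items():
    T=a[y-w:y+w,x-w:x+w]; r=cv2.matchTemplate(b[y-w-8:y+w+8,x-w-8:x+w+8],T,cv2.TM_CCOEFF_NORMED); _,v,_,l=cv2.minMaxLoc(r); print(n,l[0]-8,l[1]-8,round(v,3))
where()
"
```

```text
0.055 [[-29.5, -17.7, 40.0], [-31.1, 14.4, 40.0], [31.1, 15.5, 40.0]]
0.059 [[-26.4, -19.7, 44.0], [-27.9, 12.1, 44.0], [33.8, 13.2, 44.0]]
beaker 0 0 0.714
weight 0 0 0.989
stopper 0 0 0.993
nose in bay mm [-159.7323   -1.1366  180.7153] yaw/tilt/roll [63.4989 -0.0804 -0.0686] F bay [-0.1111  0.851   0.7379] M [-0.0291 -0.1873  0.019 ] w 0.05228929751321684 t 19.75
```

```bash
python3 -c "
from h import *
print(ctrl.job_done())"
```

```text
the job is handed in; nothing more can be done
None
```

The battery pack is in the charger bay, flat and home against the floor and tail wall. I handed the job in at about 20 s of the 64 s allowed.

**What I did:** I picked the smallest of the three packs and tipped it 15° nose down. I touched the pocket floor and then the sprung contact to find the cradle by feel. Then I slid the tongue under the lip, rocked the tail down, eased the pack back against the tail wall and let go. The pushes I read were about 6 N at most, nearly all of it the contact spring.

**Last checks:**
- **Pack position:** In the scene camera the top face fits a height of 55 mm above the table, which is the home height. The block spans about -30 to +31 mm along the bay and -18 to +15 mm across it, with 1–2 mm of measuring error.
- **Before release:** The tilt read 0.0° and the pack was resting on the floor.
- **Bystanders:** The weight and stopper matched their first picture with no shift. The beaker also showed no shift, but its match was weaker (0.71), probably because the arm's shadow falls on it.

**Not fully checked:** The arm blocked the top camera in the last picture, so the final position comes from the scene camera and touch only. I could not see any sign of charging itself.

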